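# Load the kiln shelf from the drying rack in reverse order

### The arm

A 7-joint arm with a two-finger parallel gripper is mounted at the origin on a cart in front of the work surface, level with it; the furniture and walls round the work are solid. World frame = base frame: x ahead of the robot, y to its left, z up, the work surface at z = 0. Lengths are in m, angles in rad, forces in N, time in s.
With the tool pointing down it reaches from about 0.4 to 0.85 m from the base axis. Payload 6.9 kg.
Tool frame: the origin (TCP) lies midway between the tips of the shut fingers; the grasp point (between the pads) lies 19 mm behind it; z points along the fingers, y is the line along which they close (so a half turn about z gives the same grasp; the last joint's range is limited). The gripper opens to 85 mm and grips with 20 to 120 N. Pads are 22 mm wide; open, the fingers measure 114 mm over their backs; the gripper's body (76 mm by 85 mm) begins 54 mm behind the grasp point. The pads swing forward as they close: fully open they stand 13 mm farther back than shut.
Start: joints at [1.415, 0.507, -0.238, 1.5, 0.126, 1.149, -0.155], TCP at [0.162, -0.604, 0.231] pointing down, gripper open.
Joint ranges: [-3.08, 3.08], [-0.24, 2.05], [-1.43, 1.35], [0, 2.5], [-1.52, 4.66], [0.17, 1.96], [-2.89, 2.89]. Speed limits (rad/s): [2.39, 2.39, 3.14, 3.14, 3.14, 3.14, 3.14].

### API

Orientations are given as [roll, pitch, yaw] about the fixed x, y, z axes, in that order (R = Rz(yaw) Ry(pitch) Rx(roll)).
In Python, from plant import * gives the robot as it stands. The module is installed in compiled form; this text tells all that it offers.
- The arm moves only by the tool move_arm, never from a script. Its argument "commands" is a list that holds one entry, the list of rows, each a list of 7 numbers: the shift along the tool's x, y, z in mm, then the turn, a rotation vector about the tool's x, y, z in units of 6 degrees (1.0 is 6 degrees), then the opening, from 0 (shut) to 1 (fully open). A call has exactly 10 rows; each row is the pose to reach, as a shift and turn from the pose commanded when the call began, along the tool's axes at that moment; what a row does not reach only later rows make up. A row lasts 1/12 s, in which the tool goes at most 41.7 mm and 7.16 degrees, less where a joint would pass 70% of its speed; a pose out of reach is approached as far as the arm can. A call with a gripper value outside its range is refused whole. The fingers move at their own pace and stop on an object; "force" is the grip in N (left out, the last holds). Time passes only in rows, so rows that repeat a pose let the fingers close, or fill a call up. It gives the time, the measured TCP pose, the force, the opening and the grip force at its end, in the units of the state.
- sense(): the state, without advancing time (a new reading comes with each control period).
- camera(name): name is "scene" or "top" or "wrist"; returns a dict with "frame" (420x560x3 uint8, red, green, blue), "z_map" (420x560 float32, m along the optical axis (not along the pixel's ray), 0 where there is no reading), "fx", "fy", "cx", "cy" (pixels), "dist_coeffs" ([k1, k2, p1, p2, k3] as OpenCV has them; the pictures are not rectified), "extrinsics" (4x4, takes a point from world to camera coordinates). Camera axes: x right, y down, z forward; pixel columns grow to the right and rows downward; lengths in m; the calibration is good to about 2 mm. A picture is of the moment at which its call begins.
- job_done(): hands the job in; it is judged then, once.
The state is a dict: "time": time; "q": joint angles; "qd": joint speeds; "tau": joint torques, N m; "ee_pos": TCP position; "tool_rot": TCP orientation; "wrist_force": force on the tool from outside, world axes, zero at the start; "moment": the same for the moment, N m; "opening": finger opening in m; "grasp_force": force on a finger pad.
Only numpy, scipy, OpenCV 4.12 (cv2) and the standard library are available. Lean on these libraries where they do the work, as an engineer would, in place of code of your own. Each camera call takes 0.05 s, during which the arm holds its last target. There are 200 camera calls.

### The job

Move the four small pieces from the round bats on the drying rack to the kiln shelf, in the reverse order: the piece that stands leftmost on the rack goes on the rightmost setter pad of the shelf, the next one on the next pad, and so on. Stand each upright in the middle of its own pad, and tip none over on the way.

Things in the scene. Friction and masses are not known exactly. Their poses are not given: they have to be found in the camera images.
- fluted_pot: small pale fluted pot, round, open at the top, 56 mm in diameter and 44 mm high. Origin: centre of its underside, z up.
- big_frog: the larger clay frog, pale with blue eyes, about 40 x 45 mm and 36 to 39 mm high, body about 38 mm wide. Origin: centre of its underside, z up, its face to -x.
- small_frog: the smaller clay frog, pale with blue eyes, about 31 x 36 mm and 28 to 30 mm high, body about 30 mm wide. Origin: centre of its underside, z up, its face to -x.
- bud_vase: plain buff-brown bud vase, round, 80 mm high, belly 50 mm in diameter (widest 26 mm above its foot), neck 20 mm, foot 38 mm. Origin: centre of its underside, z up.
- drying_rack: slatted wooden drying rack, 110 x 330 mm, top 30 mm above the table, with four round grey bats in a row about 85 mm apart. Fixed; origin under its centre on the table, y along its length to the robot's left (turned at most 0.25 rad), z up. It may stand on the left or the right of the table, the kiln shelf on the other side.
- kiln_shelf: grey kiln shelf slab on four stubby props, 110 x 330 mm, slab top 32 mm above the table. Four brown square setter pads, 64 x 64 mm, tops 36 mm above the table, are centred at x = 0, y = -127.5, -42.5, 42.5 and 127.5 mm. Fixed; origin under its centre on the table, y along its length to the robot's left (turned at most 0.25 rad), z up.
- bat_fluted_pot: grey round bat, 62 mm in diameter and 10 mm thick, fixed on the drying rack (its top 40 mm above the table): the one on which the fluted pot stands at the start. It does not move. Origin: centre of its underside. All four bats look alike.
- bat_big_frog: grey round bat, 62 mm in diameter and 10 mm thick, fixed on the drying rack (its top 40 mm above the table): the one on which the big frog stands at the start. It does not move. Origin: centre of its underside. All four bats look alike.
- bat_small_frog: grey round bat, 62 mm in diameter and 10 mm thick, fixed on the drying rack (its top 40 mm above the table): the one on which the small frog stands at the start. It does not move. Origin: centre of its underside. All four bats look alike.
- bat_bud_vase: grey round bat, 62 mm in diameter and 10 mm thick, fixed on the drying rack (its top 40 mm above the table): the one on which the bud vase stands at the start. It does not move. Origin: centre of its underside. All four bats look alike.
Things that resemble listed ones, but are neither listed nor needed, are in the scene too. What is shaped like the big_frog but pink is not meant.

How it is judged:
By the outcome, as a careful person would: the job done as asked, in the order asked, and still so for the second after the job is handed in, with the robot touching nothing.
It also fails if it takes over 120 s, if anything falls off the work surface, if the arm or the gripper's body presses on something with over 40 N, if the wrist force passes 120 N, or if a joint passes its speed limit or range.

## Working session

There is one attempt and no reset: what is moved stays moved. The work goes in short steps, Python scripts to look and compute and a tool call to move; the robot and the scene stay as the last step left them, time stands still between calls to the robot, and variables do not carry over. Pictures are saved under pics/ and viewed, at most 14 in all, crops included, and the job is handed in when it is done.

Besides the shell and the picture viewer there is one more tool, called after ">>>" as a command line: name --argument value ..., lists and objects as JSON in quotes. move_arm: Moves the arm, as the interface text tells. Its arguments: {"type":"object","properties":{"commands":{"type":"array"},"force":{"type":"number"}},"required":["commands"]}

```bash
mkdir -p pics; ls
python3 - <<'E'
from plant import *
import cv2, numpy as np
s=sense(); print(s)
for n in ("scene","top"):
    c=camera(n); cv2.imwrite(f"pics/{n}0.png",c["frame"][:,:,::-1])
    print(n,c["fx"],c["fy"],c["cx"],c["cy"],c["dist_coeffs"],np.round(c["extrinsics"],3).tolist())
    np.savez(f"{n}0.npz",**c)
E
```

```text
pics
{'time': 0.0, 'q': array([ 1.41449634,  0.50831535, -0.23749738,  1.50114499,  0.12572413,
        1.14890002, -0.15484292]), 'qd': array([ 0.00078382, -0.00049047,  0.00192274, -0.00171695, -0.00029338,
        0.00014339,  0.00180988]), 'tau': array([ 4.13330526e-04, -6.20593500e+01, -2.18595922e+00, -2.49647105e+01,
        1.28718591e-02,  1.20036030e-02,  4.22906510e-05]), 'ee_pos': array([ 0.16153293, -0.60323916,  0.2304385 ]), 'tool_rot': array([-3.13981677e+00,  7.23895546e-05,  2.61761779e-01]), 'wrist_force': array([-0.11948069, -0.75655696,  0.02414237]), 'moment': array([ 0.0055083 , -0.01134623, -0.02867084]), 'grasp_force': 0.0, 'opening': 0.08568532475626896}
scene 485.02319539247554 485.02319539247554 282.15055415021345 209.8223230102348 [0.00703507 0.         0.         0.         0.        ] [[-0.853, -0.521, -0.002, 0.445], [-0.399, 0.656, -0.64, 0.275], [0.335, -0.546, -0.768, 1.136], [0.0, 0.0, 0.0, 1.0]]
top 425.0302219514487 425.0302219514487 273.66387690418935 212.50122428543398 [-0.02759342  0.          0.          0.          0.        ] [[-0.003, -1.0, -0.011, 0.016], [-0.998, 0.004, -0.066, 0.543], [0.066, 0.011, -0.998, 1.008], [0.0, 0.0, 0.0, 1.0]]
```

View pics/scene0.png

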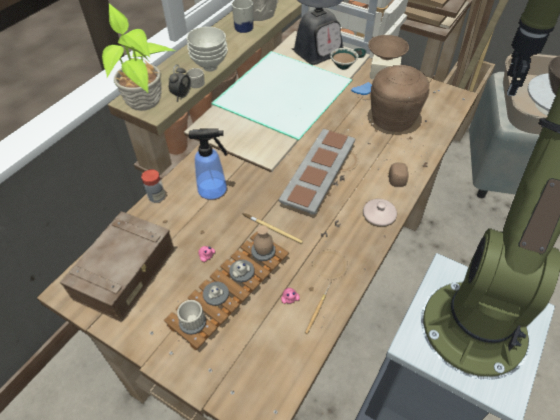

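View pics/top0.png

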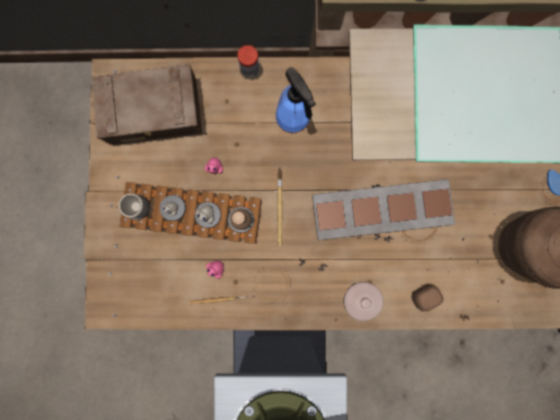

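The top view shows the pot at (134,206), frogs at (172,208) and (207,214), and the vase at (240,218). The pads are at (331,215), (366,211), (402,207) and (437,203). Pink decoy frogs are at (214,166) and (215,270). The brown cup at (428,297) and the big jar at (545,245) are not wanted. So pot→437, frog→402, frog→366, vase→331.

```bash
cat > h.py <<'E'
import cv2, numpy as np
def cloud(c):
    """world xyz per pixel from depth"""
    h,w=c["z_map"].shape
    K=np.array([[c["fx"],0,c["cx"]],[0,c["fy"],c["cy"]],[0,0,1.]])
    uv=np.stack(np.meshgrid(np.arange(w),np.arange(h)),-1).reshape(-1,1,2).astype(float)
    n=cv2.undistortPoints(uv,K,np.array(c["dist_coeffs"])).reshape(-1,2)
    z=c["z_map"].reshape(-1,1).astype(float)
    P=np.hstack([n*z,z]); T=np.linalg.inv(c["extrinsics"])
    W=P@T[:3,:3].T+T[:3,3]; W[z[:,0]==0]=np.nan
    return W.reshape(h,w,3)
def ray(c,uv,zp):
    K=np.array([[c["fx"],0,c["cx"]],[0,c["fy"],c["cy"]],[0,0,1.]])
    n=cv2.undistortPoints(np.array(uv,float).reshape(-1,1,2),K,np.array(c["dist_coeffs"])).reshape(-1,2)
    T=np.linalg.inv(c["extrinsics"]); d=np.c_[n,np.ones(len(n))]@T[:3,:3].T
    return T[:3,3]+d*((zp-T[2,3])/d[:,2])[:,None]
E
python3 - <<'E'
from h import *
t=dict(np.load("top0.npz")); s=dict(np.load("scene0.npz"))
hsv=cv2.cvtColor(t["frame"],cv2.COLOR_RGB2HSV)
# pads: brown within shelf region
for p in [(437,203),(402,207),(366,211),(331,215)]: print(p,hsv[p[1],p[0]])
m=cv2.inRange(hsv,(0,70,30),(15,255,255)); m[:175]=0;m[245:]=0;m[:,312:316]=0;m[:,:312]=0;m[:,455:]=0
m=cv2.morphologyEx(m,cv2.MORPH_OPEN,np.ones((3,3)))
pc=[]
for k in cv2.findContours(m,cv2.RETR_EXTERNAL,cv2.CHAIN_APPROX_NONE)[0]:
    r=cv2.minAreaRect(k)
    if r[1][0]*r[1][1]>300:
        b=ray(t,cv2.boxPoints(r),.036); W=ray(t,[r[0]],.036)[0]
        print("pad",np.round(r[0],1),W.round(4),np.linalg.norm(b[0]-b[1]).round(3),np.linalg.norm(b[1]-b[2]).round(3)); pc.append(W)
pc=np.array(sorted(pc,key=lambda a:a[1])); print(np.diff(pc,axis=0).round(4)) if len(pc) else 0
for nm,c in (("top",t),("scene",s)):
    W=cloud(c)
    for name,p in (("pot",(134,206)),("f1",(172,208)),("f2",(207,214)),("vase",(240,218))):
        q=ray(t,[p],.06)[0]
        d=np.hypot(W[...,0]-q[0],W[...,1]-q[1])
        mm=(d<.04)&(W[...,2]>.046)
        P=W[mm]; (cx,cy),r=cv2.minEnclosingCircle(P[:,:2].astype(np.float32))
        print(nm,name,mm.sum(),"circle",round(cx,4),round(cy,4),round(r,4),"top",np.percentile(P[:,2],98).round(4),"mean",P.mean(0).round(4))
        mb=(d<.035)&(abs(W[...,2]-.04)<.003); print("   bat mean n",mb.sum())
    print("table z",np.nanmedian(W[240:290,300:330,2]) if nm=="top" else "")
cv2.imwrite("pics/c1.png",cv2.resize(np.vstack([s["frame"][215:345,155:315]]),None,fx=4.5,fy=4.5,interpolation=cv2.INTER_CUBIC)[:,:,::-1])
E
```

```text
(437, 203) [  9 109 133]
(402, 207) [  9 103 143]
(366, 211) [ 10 100 151]
(331, 215) [ 10  94 162]
pad [385.  234.5] [ 0.4885 -0.2487  0.036 ] 0.327 0.045
pad [330.6 215. ] [ 0.5351 -0.1207  0.036 ] 0.062 0.062
pad [366.1 211.1] [ 0.5441 -0.2049  0.036 ] 0.062 0.062
pad [401.5 206.9] [ 0.5536 -0.2892  0.036 ] 0.062 0.062
pad [437.  202.9] [ 0.5628 -0.3739  0.036 ] 0.064 0.062
pad [385.  188.5] [ 0.5977 -0.251   0.036 ] 0.33 0.065
[[-0.0092  0.0847  0.    ]
 [ 0.0441  0.0382  0.    ]
 [-0.1092  0.0022  0.    ]
 [ 0.0557  0.0438  0.    ]
 [-0.009   0.0842  0.    ]]
top pot 494 circle 0.5569 0.3391 0.0282 top 0.086 mean [0.5573 0.3416 0.0684]
   bat mean n 76
top f1 150 circle 0.5524 0.2591 0.018 top 0.0698 mean [0.5523 0.2558 0.0582]
   bat mean n 326
top f2 255 circle 0.537 0.1759 0.0234 top 0.0779 mean [0.5378 0.1725 0.062 ]
   bat mean n 242
top vase 355 circle 0.5251 0.0903 0.0242 top 0.1223 mean [0.5239 0.0885 0.096 ]
   bat mean n 155
table z -0.0001575192859143426
scene pot 595 circle 0.5547 0.3389 0.0285 top 0.0868 mean [0.5544 0.3387 0.0685]
   bat mean n 117
scene f1 133 circle 0.5454 0.2529 0.0222 top 0.0713 mean [0.5469 0.2588 0.0577]
   bat mean n 281
scene f2 210 circle 0.5297 0.1742 0.0252 top 0.0793 mean [0.5311 0.1781 0.0618]
   bat mean n 170
scene vase 413 circle 0.5175 0.0953 0.0268 top 0.1227 mean [0.5174 0.0969 0.0898]
   bat mean n 142
table z
```

View pics/c1.png

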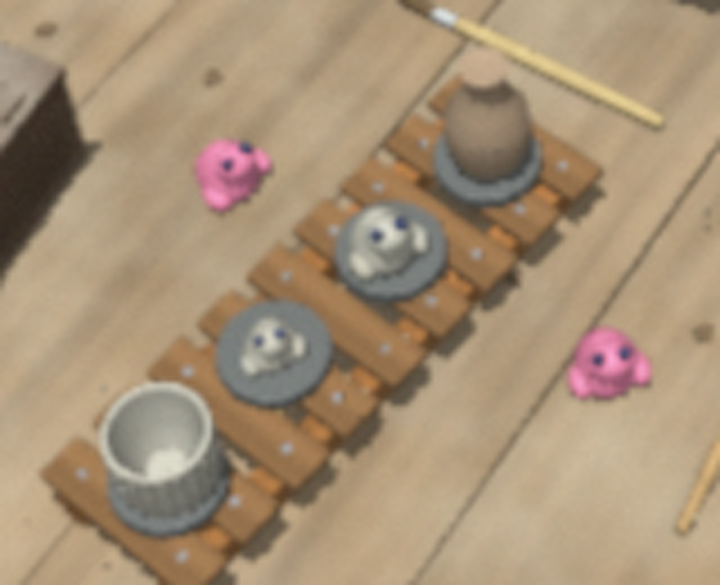

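The crop shows that the small frog is the one beside the pot (crop 272,345) and the big frog is beside the vase (crop 390,240). Both are pale with blue eyes and face roughly the robot. The pink ones at (230,170) and (607,365) are decoys. The measured heights match the sizes given (.084, .070, .078, .120), and so does the pad spacing of 85 mm.

I'll move in over the rack to get a close wrist view.

>>> move_arm --commands '[[[37,-22,-7,0,0,0.35,1],[74,-43,-14,0,0,0.7,1],[110,-65,-21,0,0,1.05,1],[147,-86,-28,0,0,1.4,1],[184,-108,-35,0,0,1.75,1],[220,-130,-42,0,0,2.1,1],[257,-151,-49,0,0,2.45,1],[294,-173,-56,0,0,2.8,1],[330,-194,-63,0,0,3.15,1],[367,-216,-70,0,0,3.5,1]]]' --force 30

```text
time: 0.93
ee_pos: [0.4509, -0.3089, 0.2991]
tool_rot: [-3.142, 0.0, -0.107]
wrist_force: [0.0, -0.2, -0.4]
opening: 0.0849
grasp_force: 0.0
```

>>> move_arm --commands '[[[-4,-40,0,0,0,0,1],[-8,-80,0,0,0,0,1],[-13,-120,0,0,0,0,1],[-17,-160,0,0,0,0,1],[-21,-200,0,0,0,0,1],[-25,-240,0,0,0,0,1],[-29,-280,0,0,0,0,1],[-34,-320,0,0,0,0,1],[-38,-360,0,0,0,0,1],[-42,-398,0,0,0,0,1]]]'

```text
time: 1.77
ee_pos: [0.4492, 0.0917, 0.2989]
tool_rot: [3.142, -0.0, -0.105]
wrist_force: [0.7, -0.2, -0.1]
opening: 0.0852
grasp_force: 0.0
```

>>> move_arm --commands '[[[-3,-30,0,0,0,0,1],[-6,-60,0,0,0,0,1],[-9,-90,0,0,0,0,1],[-12,-110,0,0,0,0,1],[-12,-110,0,0,0,0,1],[-12,-110,0,0,0,0,1],[-12,-110,0,0,0,0,1],[-12,-110,0,0,0,0,1],[-12,-110,0,0,0,0,1],[-12,-110,0,0,0,0,1]]]'

```text
time: 2.6
ee_pos: [0.4497, 0.1992, 0.2989]
tool_rot: [3.141, -0.0, -0.106]
wrist_force: [0.6, 0.0, 0.1]
opening: 0.0853
grasp_force: 0.0
```

Run:
```python
from plant import *
from h import *
s=sense(); print(s["ee_pos"],s["tool_rot"],s["q"].round(2),s["time"])
c=camera("wrist"); np.savez("w1.npz",**c); cv2.imwrite("pics/w1.png",c["frame"][:,:,::-1])
W=cloud(c)
for n,p in (("pot",(.5560,.3400)),("f1",(.549,.256)),("f2",(.534,.175)),("vase",(.521,.092))):
    d=np.hypot(W[...,0]-p[0],W[...,1]-p[1]); m=(d<.042)&(W[...,2]>.046); P=W[m]
    if len(P)<20: print(n,"few");continue
    (cx,cy),r=cv2.minEnclosingCircle(P[:,:2].astype(np.float32)); v,u=np.nonzero(m)
    print(n,len(P),round(cx,4),round(cy,4),round(r,4),P[:,2].max().round(4),"px",u.mean().round(),v.mean().round())
```

```text
[0.44966437 0.19924654 0.29890323] [ 3.14125507e+00 -1.07815847e-04 -1.06483626e-01] [-0.06  0.27 -0.54  1.72  0.15  1.19 -2.32] 2.6
pot 2720 0.5569 0.3405 0.0282 0.0867 px 131.0 85.0
f1 736 0.5521 0.2592 0.0183 0.0717 px 216.0 80.0
f2 1181 0.5371 0.1754 0.0234 0.0798 px 294.0 85.0
vase 2085 0.5262 0.0922 0.0246 0.1229 px 378.0 88.0
```

View pics/w1.png

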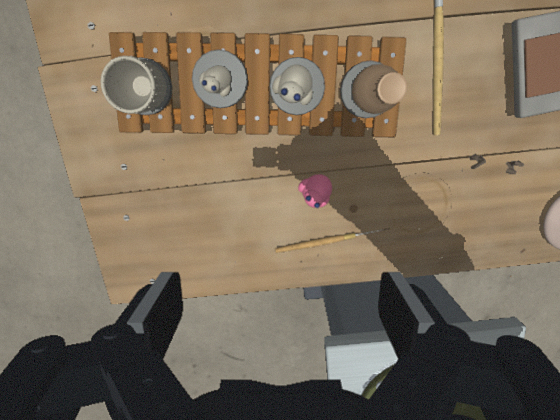

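The wrist view agrees with the earlier measurements: pot (137,85), small frog (216,80), big frog (295,88), vase (380,88). Both frogs look down and to the left in the image. I'll find the frogs' headings from their eyes.

Run:
```python
from h import *
c=dict(np.load("w1.npz")); W=cloud(c)
hsv=cv2.cvtColor(c["frame"],cv2.COLOR_RGB2HSV)
for n,(x,y) in (("f1",(.5521,.2592)),("f2",(.5371,.1754))):
    d=np.hypot(W[...,0]-x,W[...,1]-y); b=((d<.028)&(W[...,2]>.05)).astype(np.uint8)*255
    m=cv2.inRange(hsv,(105,90,20),(130,255,255))&b
    k,l,st,ce=cv2.connectedComponentsWithStats(m)
    for i in range(1,k):
        if st[i,4]>3: print(n,"eye",ce[i].round(1),st[i,4],np.nanmean(W[l==i],0).round(4))
    P=W[b>0][:,:2].astype(np.float32); (ctr,sz,a)=cv2.minAreaRect(P); print(n,"rect",np.round(ctr,4),np.round(sz,4),a)
cv2.imwrite("pics/w1c.png",cv2.resize(c["frame"][45:125,95:415],None,fx=2.5,fy=2.5,interpolation=cv2.INTER_CUBIC)[:,:,::-1])
```

```text
f1 eye [204.   82.5] 12 [0.5509 0.267  0.0698]
f1 eye [213.5  87.7] 14 [0.5447 0.2581 0.0698]
f1 rect [0.5541 0.2586] [0.0304 0.0273] 78.16266632080078
f2 eye [283.9  91.3] 24 [0.5332 0.1867 0.0776]
f2 eye [296.5  96.8] 28 [0.5266 0.1745 0.0778]
f2 rect [0.538  0.1724] [0.0425 0.0385] 39.82814407348633
```

View pics/w1c.png

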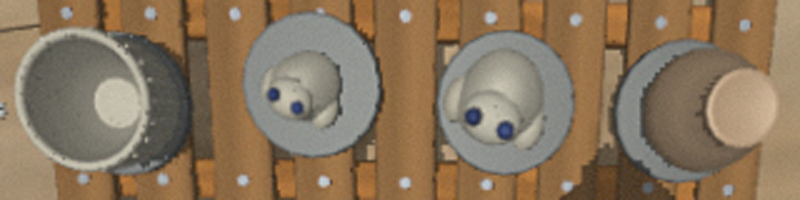

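The headings come out as small frog yaw about −0.61 and big frog yaw about −0.50. I'll take the pot first, closing across the row, with a tool turn of +90°.

>>> move_arm --commands '[[[11,-18,8,0,0,-1,1],[22,-36,16,0,0,-2,1],[33,-54,24,0,0,-3,1],[44,-72,32,0,0,-4,1],[55,-90,40,0,0,-5,1],[65,-108,48,0,0,-6,1],[75,-124,56,0,0,-7,1],[83,-138,60,0,0,-8,1],[91,-151,60,0,0,-9,1],[91,-151,60,0,0,-10,1]]]'

```text
time: 3.48
ee_pos: [0.5568, 0.3426, 0.2378]
tool_rot: [-3.14, -0.0, 0.948]
wrist_force: [-1.1, 0.4, 0.3]
opening: 0.0854
grasp_force: 0.0
```

>>> move_arm --commands '[[[0,0,8,0,0,-1,1],[0,0,16,0,0,-2,1],[0,0,24,0,0,-3,1],[0,0,32,0,0,-4,1],[0,0,40,0,0,-5,1],[0,0,45,0,0,-5,1],[0,0,50,0,0,-5,1],[0,0,50,0,0,-5,1],[0,0,50,0,0,-5,1],[0,0,50,0,0,-5,1]]]'

```text
time: 4.32
ee_pos: [0.5559, 0.3411, 0.1894]
tool_rot: [3.141, -0.0, 1.465]
wrist_force: [-0.3, -0.1, 0.4]
opening: 0.0856
grasp_force: 0.0
```

```bash
cat >> h.py <<'E'
from scipy.spatial.transform import Rotation as R
def togo(s,x,y,z,psi):
    """shift (mm) and turn (units of 6 deg) in tool axes to reach a tool-down pose"""
    r=R.from_euler("xyz",s["tool_rot"]); t=R.from_euler("xyz",[np.pi,0,psi])
    print("t",round(s["time"],2),"at",s["ee_pos"].round(4),s["tool_rot"].round(3),"q7",s["q"][6].round(2),"open",round(s["opening"],4))
    print("  shift",(r.inv().apply(np.array([x,y,z])-s["ee_pos"])*1e3).round(1),"turn",(np.degrees((r.inv()*t).as_rotvec())/6).round(2))
E
python3 - <<'E'
from plant import *
from h import *
togo(sense(),.556,.3397,.044,1.465)
E
```

```text
t 4.32 at [0.5559 0.3411 0.1894] [ 3.141 -0.     1.465] q7 -1.17 open 0.0856
  shift [ -1.5   0.2 145.4] turn [ 0.01 -0.   -0.  ]
```

>>> move_arm --commands '[[[-1,0,25,0,0,0,1],[-1,0,50,0,0,0,1],[-1,0,75,0,0,0,1],[-1,0,100,0,0,0,1],[-1,0,120,0,0,0,1],[-1,0,135,0,0,0,1],[-1,0,143,0,0,0,1],[-1,0,145,0,0,0,1],[-1,0,145,0,0,0,1],[-1,0,145,0,0,0,1]]]'

```text
time: 5.15
ee_pos: [0.5561, 0.3406, 0.0451]
tool_rot: [3.14, -0.001, 1.466]
wrist_force: [0.7, 0.6, 0.3]
opening: 0.0856
grasp_force: 0.0
```

>>> move_arm --commands '[[[0,0,0,0,0,0,0.6],[0,0,0,0,0,0,0.5],[0,0,0,0,0,0,0.3],[0,0,0,0,0,0,0.2],[0,0,0,0,0,0,0],[0,0,0,0,0,0,0],[0,0,0,0,0,0,0],[0,0,0,0,0,0,0],[0,0,0,0,0,0,0],[0,0,0,0,0,0,0]]]' --force 30

```text
time: 5.98
ee_pos: [0.556, 0.3402, 0.0451]
tool_rot: [3.14, -0.001, 1.466]
wrist_force: [-0.6, -1.5, 6.0]
opening: 0.0528
grasp_force: 31.0
```

>>> move_arm --commands '[[[0,0,-5,0,0,0,0],[0,0,-15,0,0,0,0],[0,0,-30,0,0,0,0],[0,0,-50,0,0,0,0],[0,0,-75,0,0,0,0],[0,0,-100,0,0,0,0],[0,0,-125,0,0,0,0],[0,0,-145,0,0,0,0],[0,0,-155,0,0,0,0],[0,0,-155,0,0,0,0]]]'

```text
time: 6.82
ee_pos: [0.5562, 0.341, 0.202]
tool_rot: [3.138, -0.003, 1.466]
wrist_force: [0.4, 0.7, -1.9]
opening: 0.0533
grasp_force: 31.6
```

Run:
```python
from plant import *
from h import *
s=sense(); print(s["grasp_force"],s["wrist_force"])
togo(s,.5628,-.3739,.2,1.68)
c=camera("scene"); W=cloud(c); P=W[(np.hypot(W[...,0]-s["ee_pos"][0],W[...,1]-s["ee_pos"][1])<.045)&(W[...,2]>.1)]
print(len(P), np.nanpercentile(P[:,2],2) if len(P) else 0)
# pads from scene cam, to cross-check
hsv=cv2.cvtColor(c["frame"],cv2.COLOR_RGB2HSV)
cand=(abs(W[...,2]-.036)<.004)&(np.abs(W[...,0]-.549)<.06)&(np.abs(W[...,1]+.247)<.18)
m=cv2.inRange(hsv,(0,85,20),(15,255,255))&(cand*255).astype(np.uint8)
m=cv2.morphologyEx(m,cv2.MORPH_OPEN,np.ones((3,3)))
for k in cv2.findContours(m,cv2.RETR_EXTERNAL,cv2.CHAIN_APPROX_NONE)[0]:
    if cv2.contourArea(k)>150:
        q=ray(c,k.reshape(-1,2),.036)[:,:2].astype(np.float32); r=cv2.minAreaRect(q); print(np.round(r[0],4),np.round(r[1],4),round(r[2],1))
```

```text
31.647962969764194 [ 0.38643002  0.74045207 -1.86502136]
t 6.82 at [0.5562 0.341  0.202 ] [ 3.138e+00 -3.000e-03  1.466e+00] q7 -1.16 open 0.0533
  shift [-710.3   81.3    0. ] turn [ 0.03 -0.03 -2.04]
6257 0.21420624372907102
```

>>> move_arm --commands '[[[-15,2,-2,0,0,-0.1,0],[-45,5,-5,0,0,-0.2,0],[-80,9,-10,0,0,-0.4,0],[-118,13,-15,0,0,-0.5,0],[-156,18,-20,0,0,-0.6,0],[-194,22,-20,0,0,-0.7,0],[-232,26,-20,0,0,-0.8,0],[-270,31,-20,0,0,-0.9,0],[-308,35,-20,0,0,-1,0],[-346,40,-20,0,0,-1,0]]]'

```text
time: 7.7
ee_pos: [0.558, -0.0107, 0.2173]
tool_rot: [-3.139, 0.0, 1.571]
wrist_force: [0.8, -0.2, -0.3]
opening: 0.0528
grasp_force: 31.7
```

Run:
```python
from plant import *
from h import *
togo(sense(),.5628,-.3739,.2,1.68)
```

```text
t 7.7 at [ 0.558  -0.0107  0.2173] [-3.139  0.     1.571] q7 -0.54 open 0.0528
  shift [-363.2    4.6   17.3] turn [-0.03 -0.   -1.04]
```

>>> move_arm --commands '[[[-38,1,0,0,0,-0.2,0],[-76,2,0,0,0,-0.4,0],[-114,2,0,0,0,-0.6,0],[-152,3,0,0,0,-0.8,0],[-190,3,0,0,0,-1,0],[-228,4,0,0,0,-1,0],[-266,4,0,0,0,-1,0],[-304,4,0,0,0,-1,0],[-338,5,0,0,0,-1,0],[-358,5,0,0,0,-1,0]]]'

```text
time: 8.53
ee_pos: [0.5621, -0.3718, 0.2159]
tool_rot: [-3.138, -0.0, 1.67]
wrist_force: [-0.4, -1.1, -1.2]
opening: 0.0531
grasp_force: 31.7
```

>>> move_arm --commands '[[[0,0,5,0,0,0,0],[0,0,15,0,0,0,0],[0,0,25,0,0,0,0],[0,0,35,0,0,0,0],[0,0,45,0,0,0,0],[0,0,55,0,0,0,0],[0,0,60,0,0,0,0],[0,0,60,0,0,0,0],[0,0,60,0,0,0,0],[0,0,60,0,0,0,0]]]'

```text
time: 9.37
ee_pos: [0.5646, -0.3663, 0.1595]
tool_rot: [3.141, 0.0, 1.676]
wrist_force: [0.6, -0.2, -0.4]
opening: 0.0526
grasp_force: 31.7
```

```bash
cat > pads.py <<'E'
from h import *
def pads(c):
    W=cloud(c); hsv=cv2.cvtColor(c["frame"],cv2.COLOR_RGB2HSV)
    cand=(W[...,2]>.02)&(W[...,2]<.05)&(np.abs(W[...,0]-.549)<.07)&(np.abs(W[...,1]+.247)<.19)
    m=cv2.inRange(hsv,(0,75,10),(18,255,255))&(cand*255).astype(np.uint8)
    m=cv2.morphologyEx(m,cv2.MORPH_OPEN,np.ones((5,5)))
    for k in cv2.findContours(m,cv2.RETR_EXTERNAL,cv2.CHAIN_APPROX_NONE)[0]:
        if cv2.contourArea(k)>150:
            q=ray(c,k.reshape(-1,2),.036)[:,:2].astype(np.float32); r=cv2.minAreaRect(q); print("pad",np.round(r[0],4),np.round(r[1],4),round(r[2],1))
E
python3 - <<'E'
from plant import *
from pads import *
togo(sense(),.5628,-.3739,.0415,1.68)
c=camera("wrist"); pads(c); cv2.imwrite("pics/w2.png",c["frame"][:,:,::-1])
E
```

```text
t 9.37 at [ 0.5646 -0.3663  0.1595] [3.141 0.    1.676] q7 0.1 open 0.0526
  shift [ -7.3  -2.7 118. ] turn [ 0.01  0.   -0.04]
pad [ 0.5629 -0.3652] [0.0628 0.0463] 6.0
pad [ 0.5545 -0.2913] [0.0632 0.0588] 6.1
pad [ 0.5328 -0.2299] [0.018  0.0101] 5.8
```

View pics/w2.png

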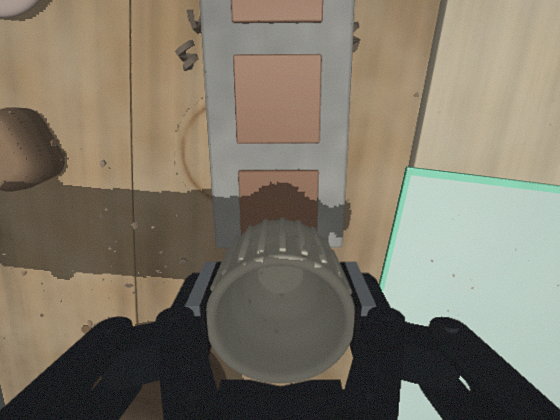

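The pot is held upright at (280,310) and the pads are where I measured them. I'll lower it.

>>> move_arm --commands '[[[-3,-1,15,0,0,0,0],[-5,-2,35,0,0,0,0],[-7,-3,58,0,0,0,0],[-7,-3,80,0,0,0,0],[-7,-3,95,0,0,0,0],[-7,-3,106,0,0,0,0],[-7,-3,112,0,0,0,0],[-7,-3,115,0,0,0,0],[-7,-3,117,0,0,0,0],[-7,-3,117,0,0,0,0]]]'

```text
time: 10.25
ee_pos: [0.5624, -0.3737, 0.0424]
tool_rot: [3.141, 0.0, 1.676]
wrist_force: [-0.1, 0.5, -1.0]
opening: 0.0532
grasp_force: 31.7
```

Run:
```python
from plant import *
from h import *
s=sense(); print(s["wrist_force"]); togo(s,.5628,-.3739,.041,1.68)
```

```text
[-0.11387701  0.50649245 -1.03669634]
t 10.25 at [ 0.5624 -0.3737  0.0424] [3.141 0.    1.676] q7 0.02 open 0.0532
  shift [-0.3  0.3  1.4] turn [ 0.01  0.   -0.04]
```

Not touching yet, so I'll lower another 2 mm, release, then rise.

>>> move_arm --commands '[[[0,0,1,0,0,0,0],[0,0,2,0,0,0,0],[0,0,2,0,0,0,0],[0,0,2,0,0,0,0.65],[0,0,2,0,0,0,0.75],[0,0,2,0,0,0,0.85],[0,0,2,0,0,0,0.95],[0,0,2,0,0,0,1],[0,0,2,0,0,0,1],[0,0,2,0,0,0,1]]]'

```text
time: 11.08
ee_pos: [0.562, -0.3736, 0.0398]
tool_rot: [-3.142, -0.0, 1.676]
wrist_force: [-0.0, -0.2, -0.5]
opening: 0.0853
grasp_force: 0.0
```

>>> move_arm --commands '[[[0,0,-5,0,0,0,1],[0,0,-20,0,0,0,1],[0,0,-40,0,0,0,1],[0,0,-65,0,0,0,1],[0,0,-90,0,0,0,1],[0,0,-120,0,0,0,1],[0,0,-150,0,0,0,1],[0,0,-180,0,0,0,1],[0,0,-200,0,0,0,1],[0,0,-200,0,0,0,1]]]'

```text
time: 11.92
ee_pos: [0.5641, -0.3731, 0.2468]
tool_rot: [3.134, 0.004, 1.676]
wrist_force: [0.9, -0.2, 0.2]
opening: 0.0854
grasp_force: 0.0
```

```bash
cat > look.py <<'E'
from plant import *
from h import *
def objs(cam,lst,z0):
    """enclosing circle of what stands above z0 near each point"""
    c=camera(cam); W=cloud(c)
    for n,x,y in lst:
        P=W[(np.hypot(W[...,0]-x,W[...,1]-y)<.042)&(W[...,2]>z0)&(W[...,2]<.14)]
        if len(P)<20: print(n,"few");continue
        (a,b),r=cv2.minEnclosingCircle(P[:,:2].astype(np.float32)); print(n,cam,len(P),"c",round(a,4),round(b,4),"r",round(r,4),"top",P[:,2].max().round(4))
    return c
E
python3 - <<'E'
from look import *
objs("wrist",[("pot",.5628,-.3739)],.042)
togo(sense(),.5525,.2586,.2,2.53)
E
```

```text
pot wrist 2675 c 0.5627 -0.3725 r 0.0282 top 0.0826
t 11.97 at [ 0.5633 -0.3732  0.2441] [3.137e+00 3.000e-03 1.676e+00] q7 0.17 open 0.0857
  shift [629.5  55.3  42.6] turn [ 0.03  0.05 -8.16]
```

The pot stands at (.5627, −.3725) with its rim at the right height. Now the small frog.

>>> move_arm --commands '[[[38,3,0,0,0,-0.5,0.9],[76,6,0,0,0,-1,0.9],[114,10,0,0,0,-1.5,0.9],[152,13,0,0,0,-2,0.9],[190,17,0,0,0,-2.5,0.9],[228,20,0,0,0,-3,0.9],[266,23,0,0,0,-3.5,0.8],[304,27,0,0,0,-4,0.8],[342,30,0,0,0,-4.5,0.8],[380,33,0,0,0,-5,0.8]]]'

```text
time: 12.8
ee_pos: [0.5542, 0.0093, 0.2397]
tool_rot: [-3.141, -0.0, 2.202]
wrist_force: [0.8, 0.3, -0.5]
opening: 0.0683
grasp_force: 0.0
```

Run:
```python
from look import *
togo(sense(),.552,.2588,.16,2.53)
```

```text
t 12.8 at [0.5542 0.0093 0.2397] [-3.141 -0.     2.202] q7 -0.02 open 0.0683
  shift [202.8 145.5  79.6] turn [-0.01 -0.   -3.14]
```

>>> move_arm --commands '[[[28,20,0,0,0,-0.4,0.7],[56,40,0,0,0,-0.8,0.7],[84,60,0,0,0,-1.2,0.7],[112,80,5,0,0,-1.6,0.7],[140,100,15,0,0,-2,0.7],[168,120,30,0,0,-2.4,0.7],[190,136,50,0,0,-2.8,0.7],[203,145,65,0,0,-3.1,0.7],[203,145,75,0,0,-3.1,0.7],[203,145,80,0,0,-3.1,0.7]]]'

```text
time: 13.63
ee_pos: [0.5519, 0.2575, 0.1581]
tool_rot: [-3.139, -0.001, 2.526]
wrist_force: [0.1, 0.4, 0.9]
opening: 0.0598
grasp_force: 0.0
```

Run:
```python
from look import *
togo(sense(),.552,.2588,.044,2.53)
c=objs("wrist",[("f1",.552,.2588)],.044)
cv2.imwrite("pics/w3.png",c["frame"][:,:,::-1])
```

```text
t 13.63 at [0.5519 0.2575 0.1581] [-3.139e+00 -1.000e-03  2.526e+00] q7 -0.18 open 0.0598
  shift [  0.5   1.4 114.1] turn [-0.02 -0.01 -0.04]
f1 wrist 1307 c 0.5523 0.2595 r 0.0182 top 0.0716
```

View pics/w3.png

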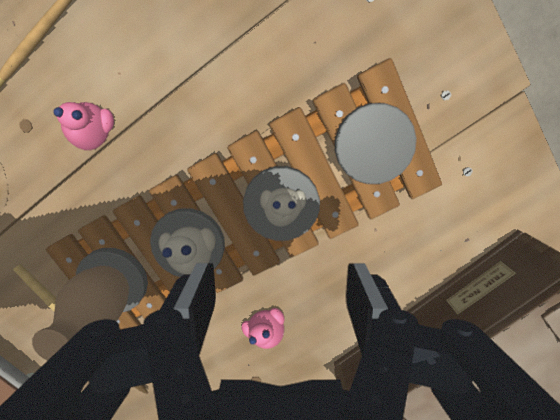

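The small frog at (283,203) is centred between the fingers with its eyes level, so the heading is right. The two pink ones, at (85,125) and (263,328), are clear of the fingers. Descending.

>>> move_arm --commands '[[[0,1,15,0,0,0,0.7],[0,1,35,0,0,0,0.7],[0,1,58,0,0,0,0.7],[0,1,80,0,0,0,0.7],[0,1,97,0,0,0,0.7],[0,1,108,0,0,0,0.7],[0,1,113,0,0,0,0.7],[0,1,114,0,0,0,0.7],[0,1,114,0,0,0,0.7],[0,1,114,0,0,0,0.7]]]'

```text
time: 14.52
ee_pos: [0.5542, 0.2583, 0.047]
tool_rot: [3.14, 0.001, 2.523]
wrist_force: [0.1, 0.2, 0.2]
opening: 0.0599
grasp_force: 0.0
```

>>> move_arm --commands '[[[0,0,0,0,0,0,0.6],[0,0,0,0,0,0,0.5],[0,0,0,0,0,0,0.4],[0,0,0,0,0,0,0.3],[0,0,0,0,0,0,0.2],[0,0,0,0,0,0,0.1],[0,0,0,0,0,0,0],[0,0,0,0,0,0,0],[0,0,0,0,0,0,0],[0,0,0,0,0,0,0]]]' --force 25

```text
time: 15.35
ee_pos: [0.5538, 0.2581, 0.0465]
tool_rot: [3.141, 0.001, 2.524]
wrist_force: [-1.0, -2.8, 6.0]
opening: 0.0263
grasp_force: 24.5
```

>>> move_arm --commands '[[[0,0,-5,0,0,0,0],[0,0,-15,0,0,0,0],[0,0,-30,0,0,0,0],[0,0,-50,0,0,0,0],[0,0,-75,0,0,0,0],[0,0,-100,0,0,0,0],[0,0,-125,0,0,0,0],[0,0,-150,0,0,0,0],[0,0,-165,0,0,0,0],[0,0,-165,0,0,0,0]]]'

```text
time: 16.18
ee_pos: [0.5543, 0.2599, 0.2159]
tool_rot: [3.135, 0.002, 2.524]
wrist_force: [-0.0, 0.4, -0.8]
opening: 0.0259
grasp_force: 24.2
```

Run:
```python
from look import *
s=sense(); print(s["grasp_force"],s["wrist_force"])
togo(s,.5536,-.2892,.21,2.53)
c=camera("wrist"); cv2.imwrite("pics/w4.png",c["frame"][150:,100:460,::-1])
```

```text
24.181258110911585 [-0.02923886  0.36562483 -0.82113067]
t 16.18 at [0.5543 0.2599 0.2159] [3.135e+00 2.000e-03 2.524e+00] q7 -0.14 open 0.0259
  shift [-317.3 -448.1    3.9] turn [ 0.06  0.02 -0.05]
```

View pics/w4.png

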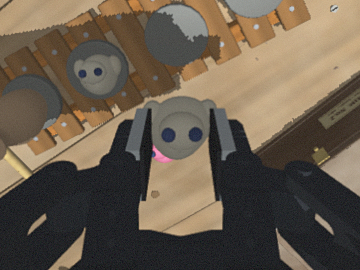

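The small frog hangs upright between the fingers at (183,128). Carrying it over.

>>> move_arm --commands '[[[-8,-12,0,0,0,0,0],[-24,-34,0,0,0,0,0],[-46,-64,0,0,0,0,0],[-68,-95,0,0,0,0,0],[-90,-126,0,0,0,0,0],[-112,-157,0,0,0,0,0],[-134,-188,0,0,0,0,0],[-156,-219,0,0,0,0,0],[-178,-250,0,0,0,0,0],[-200,-281,0,0,0,0,0]]]'

```text
time: 17.07
ee_pos: [0.553, -0.089, 0.2102]
tool_rot: [-3.141, -0.001, 2.524]
wrist_force: [1.2, 0.2, -0.6]
opening: 0.026
grasp_force: 24.2
```

>>> move_arm --commands '[[[-20,-28,0,0,0,0,0],[-40,-56,0,0,0,0,0],[-60,-84,0,0,0,0,0],[-80,-112,0,0,0,0,0],[-98,-137,5,0,0,0,0],[-112,-157,15,0,0,0,0],[-119,-167,30,0,0,0,0],[-119,-167,50,0,0,0,0],[-119,-167,60,0,0,0,0],[-119,-167,60,0,0,0,0]]]'

```text
time: 17.9
ee_pos: [0.5525, -0.2907, 0.1476]
tool_rot: [-3.141, -0.005, 2.525]
wrist_force: [-0.8, 0.0, -1.5]
opening: 0.0261
grasp_force: 24.2
```

Run:
```python
from look import *
togo(sense(),.5551,-.2903,.043,2.53)
```

```text
t 17.9 at [ 0.5525 -0.2907  0.1476] [-3.141 -0.005  2.525] q7 0.68 open 0.0261
  shift [ -2.4   1.9 104.6] turn [-0.01 -0.05 -0.04]
```

>>> move_arm --commands '[[[-2,2,15,0,0,0,0],[-2,2,35,0,0,0,0],[-2,2,55,0,0,0,0],[-2,2,73,0,0,0,0],[-2,2,87,0,0,0,0],[-2,2,96,0,0,0,0],[-2,2,101,0,0,0,0],[-2,2,103,0,0,0,0],[-2,2,103,0,0,0,0],[-2,2,103,0,0,0,0]]]'

```text
time: 18.73
ee_pos: [0.5575, -0.2914, 0.0487]
tool_rot: [3.141, 0.001, 2.524]
wrist_force: [0.8, -0.3, -0.5]
opening: 0.0257
grasp_force: 24.2
```

Run:
```python
from look import *
s=sense(); print(s["wrist_force"]); togo(s,.5551,-.2903,.0425,2.53)
```

```text
[ 0.81579323 -0.34273395 -0.54184205]
t 18.73 at [ 0.5575 -0.2914  0.0487] [3.141e+00 1.000e-03 2.524e+00] q7 0.58 open 0.0257
  shift [ 2.6 -0.5  6.2] turn [ 0.    0.01 -0.06]
```

>>> move_arm --commands '[[[2,0,2,0,0,0,0],[2,0,4,0,0,0,0],[2,0,5,0,0,0,0],[2,0,6,0,0,0,0],[2,0,6,0,0,0,0],[2,0,6,0,0,0,0],[2,0,6,0,0,0,0],[2,0,6,0,0,0,0],[2,0,6,0,0,0,0],[2,0,6,0,0,0,0]]]'

```text
time: 19.57
ee_pos: [0.5553, -0.2904, 0.0425]
tool_rot: [-3.141, 0.0, 2.524]
wrist_force: [-2.8, 0.3, 5.8]
opening: 0.026
grasp_force: 25.5
```

Contact of about 6 N, so it's seated. Release and rise.

>>> move_arm --commands '[[[0,0,0,0,0,0,0.33],[0,0,0,0,0,0,0.36],[0,0,0,0,0,0,0.4],[0,0,0,0,0,0,0.5],[0,0,0,0,0,0,0.6],[0,0,0,0,0,0,0.7],[0,0,0,0,0,0,0.7],[0,0,0,0,0,0,0.7],[0,0,-10,0,0,0,0.7],[0,0,-25,0,0,0,0.7]]]'

```text
time: 20.4
ee_pos: [0.5545, -0.2902, 0.0665]
tool_rot: [-3.141, -0.002, 2.524]
wrist_force: [-0.3, -0.8, 0.7]
opening: 0.0599
grasp_force: 0.0
```

>>> move_arm --commands '[[[0,0,-20,0,0,0,0.7],[0,0,-45,0,0,0,0.7],[0,0,-75,0,0,0,0.7],[0,0,-105,0,0,0,0.7],[0,0,-135,0,0,0,0.7],[0,0,-155,0,0,0,0.7],[0,0,-165,0,0,0,0.8],[0,0,-165,0,0,0,0.8],[0,0,-165,0,0,0,0.8],[0,0,-165,0,0,0,0.8]]]'

```text
time: 21.23
ee_pos: [0.5546, -0.2905, 0.2306]
tool_rot: [-3.141, -0.002, 2.524]
wrist_force: [0.2, -0.4, -0.4]
opening: 0.0684
grasp_force: 0.0
```

Run:
```python
from look import *
objs("wrist",[("pot",.5628,-.3739),("f1",.5536,-.2892)],.042)
togo(sense(),.5375,.1742,.2,2.64)
```

```text
pot wrist 2896 c 0.5619 -0.3718 r 0.0285 top 0.0823
f1 wrist 808 c 0.5541 -0.2894 r 0.0183 top 0.068
t 21.28 at [ 0.5546 -0.2905  0.2303] [-3.141e+00 -2.000e-03  2.524e+00] q7 0.75 open 0.0681
  shift [283.  369.   30.7] turn [-0.01 -0.02 -1.11]
```

The small frog stands on the centre of its pad. Next, the big frog.

>>> move_arm --commands '[[[20,26,0,0,0,-0.2,0.8],[42,55,0,0,0,-0.4,0.8],[64,84,0,0,0,-0.6,0.8],[86,113,0,0,0,-0.8,0.8],[109,142,0,0,0,-1.1,0.8],[132,171,0,0,0,-1.1,0.8],[154,200,0,0,0,-1.1,0.8],[176,229,0,0,0,-1.1,0.8],[198,258,0,0,0,-1.1,0.8],[219,286,0,0,0,-1.1,0.8]]]'

```text
time: 22.12
ee_pos: [0.5416, 0.0711, 0.2307]
tool_rot: [-3.141, -0.002, 2.639]
wrist_force: [1.2, 0.1, -0.5]
opening: 0.068
grasp_force: 0.0
```

Run:
```python
from look import *
togo(sense(),.5375,.1745,.16,2.64)
```

```text
t 22.12 at [0.5416 0.0711 0.2307] [-3.141e+00 -2.000e-03  2.639e+00] q7 0.23 open 0.068
  shift [53.3 88.7 70.7] turn [-0.01 -0.02 -0.01]
```

>>> move_arm --commands '[[[16,26,0,0,0,0,0.8],[32,53,5,0,0,0,0.8],[45,76,20,0,0,0,0.8],[53,88,40,0,0,0,0.8],[53,88,55,0,0,0,0.8],[53,88,65,0,0,0,0.8],[53,88,70,0,0,0,0.8],[53,88,70,0,0,0,0.8],[53,88,70,0,0,0,0.8],[53,88,70,0,0,0,0.8]]]'

```text
time: 22.95
ee_pos: [0.5389, 0.1719, 0.1625]
tool_rot: [3.141, 0.0, 2.638]
wrist_force: [0.6, 0.6, 0.1]
opening: 0.0687
grasp_force: 0.0
```

Run:
```python
from look import *
objs("wrist",[("f2",.5371,.1754)],.044)
togo(sense(),.5375,.1745,.0455,2.64)
```

```text
f2 wrist 2154 c 0.5371 0.1762 r 0.0232 top 0.08
t 23.0 at [0.5389 0.172  0.1626] [3.141e+00 1.000e-03 2.638e+00] q7 0.01 open 0.0683
  shift [  2.5   1.4 117.1] turn [ 0.01  0.01 -0.02]
```

>>> move_arm --commands '[[[2,2,15,0,0,0,0.8],[2,2,35,0,0,0,0.8],[2,2,58,0,0,0,0.8],[2,2,80,0,0,0,0.8],[2,2,97,0,0,0,0.8],[2,2,109,0,0,0,0.8],[2,2,115,0,0,0,0.8],[2,2,117,0,0,0,0.8],[2,2,117,0,0,0,0.8],[2,2,117,0,0,0,0.8]]]'

```text
time: 23.83
ee_pos: [0.5382, 0.1754, 0.0459]
tool_rot: [3.14, 0.001, 2.639]
wrist_force: [-0.5, 0.5, -0.7]
opening: 0.0682
grasp_force: 0.0
```

>>> move_arm --commands '[[[0,0,0,0,0,0,0.7],[0,0,0,0,0,0,0.6],[0,0,0,0,0,0,0.5],[0,0,0,0,0,0,0.4],[0,0,0,0,0,0,0.3],[0,0,0,0,0,0,0.2],[0,0,0,0,0,0,0.1],[0,0,0,0,0,0,0],[0,0,0,0,0,0,0],[0,0,0,0,0,0,0]]]' --force 25

```text
time: 24.67
ee_pos: [0.5378, 0.1751, 0.0455]
tool_rot: [3.141, 0.001, 2.639]
wrist_force: [-0.6, -1.2, 5.9]
opening: 0.0335
grasp_force: 24.4
```

>>> move_arm --commands '[[[0,0,-5,0,0,0,0],[0,0,-15,0,0,0,0],[0,0,-30,0,0,0,0],[0,0,-50,0,0,0,0],[0,0,-75,0,0,0,0],[0,0,-100,0,0,0,0],[0,0,-125,0,0,0,0],[0,0,-150,0,0,0,0],[0,0,-165,0,0,0,0],[0,0,-165,0,0,0,0]]]'

```text
time: 25.5
ee_pos: [0.5385, 0.1767, 0.2147]
tool_rot: [3.137, 0.003, 2.639]
wrist_force: [-0.3, -0.5, 0.3]
opening: 0.0337
grasp_force: 24.4
```

Run:
```python
from look import *
s=sense(); print(s["grasp_force"],s["wrist_force"])
togo(s,.5441,-.2049,.21,2.64)
c=camera("wrist"); cv2.imwrite("pics/w5.png",c["frame"][150:,100:460,::-1])
```

```text
24.42320333328098 [-0.250997   -0.46419752  0.26703963]
t 25.5 at [0.5385 0.1767 0.2147] [3.137e+00 3.000e-03 2.639e+00] q7 0.06 open 0.0337
  shift [-188.6 -331.8    3.7] turn [ 0.05  0.03 -0.  ]
```

View pics/w5.png

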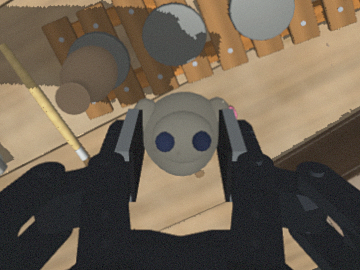

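The big frog is held upright at crop (183,140), and the vase is undisturbed at (90,75).

>>> move_arm --commands '[[[-6,-10,0,0,0,0,0],[-18,-31,0,0,0,0,0],[-35,-61,0,0,0,0,0],[-53,-93,0,0,0,0,0],[-71,-125,0,0,0,0,0],[-89,-157,0,0,0,0,0],[-107,-189,0,0,0,0,0],[-125,-221,0,0,0,0,0],[-143,-253,0,0,0,0,0],[-161,-284,0,0,0,0,0]]]'

```text
time: 26.38
ee_pos: [0.5409, -0.1535, 0.2093]
tool_rot: [-3.141, -0.001, 2.639]
wrist_force: [0.5, -0.7, -1.1]
opening: 0.0337
grasp_force: 24.5
```

>>> move_arm --commands '[[[-14,-24,0,0,0,0,0],[-24,-40,5,0,0,0,0],[-28,-48,15,0,0,0,0],[-28,-48,30,0,0,0,0],[-28,-48,45,0,0,0,0],[-28,-48,60,0,0,0,0],[-28,-48,70,0,0,0,0],[-28,-48,70,0,0,0,0],[-28,-48,70,0,0,0,0],[-28,-48,70,0,0,0,0]]]'

```text
time: 27.22
ee_pos: [0.5438, -0.2063, 0.1404]
tool_rot: [3.141, 0.001, 2.64]
wrist_force: [-0.3, -0.1, 0.2]
opening: 0.0333
grasp_force: 24.5
```

Run:
```python
from look import *
togo(sense(),.5445,-.2053,.0415,2.64)
```

```text
t 27.22 at [ 0.5438 -0.2063  0.1404] [3.141e+00 1.000e-03 2.640e+00] q7 0.61 open 0.0333
  shift [-0.1  1.1 98.9] turn [ 0.01  0.01 -0.  ]
```

>>> move_arm --commands '[[[0,1,15,0,0,0,0],[0,1,35,0,0,0,0],[0,1,55,0,0,0,0],[0,1,72,0,0,0,0],[0,1,84,0,0,0,0],[0,1,91,0,0,0,0],[0,1,94,0,0,0,0],[0,1,96,0,0,0,0],[0,1,96,0,0,0,0],[0,1,96,0,0,0,0]]]'

```text
time: 28.05
ee_pos: [0.5443, -0.2061, 0.0446]
tool_rot: [3.141, 0.001, 2.639]
wrist_force: [0.2, 0.2, -0.4]
opening: 0.0333
grasp_force: 24.5
```

Run:
```python
from look import *
togo(sense(),.5445,-.2053,.0415,2.64)
```

```text
t 28.05 at [ 0.5443 -0.2061  0.0446] [3.141e+00 1.000e-03 2.639e+00] q7 0.51 open 0.0333
  shift [0.2 0.8 3.1] turn [ 0.    0.01 -0.01]
```

>>> move_arm --commands '[[[0,1,1,0,0,0,0],[0,1,2,0,0,0,0],[0,1,3,0,0,0,0],[0,1,3,0,0,0,0],[0,1,3,0,0,0,0],[0,1,3,0,0,0,0],[0,1,3,0,0,0,0],[0,1,3,0,0,0,0],[0,1,3,0,0,0,0],[0,1,3,0,0,0,0]]]'

```text
time: 28.88
ee_pos: [0.5446, -0.2052, 0.0415]
tool_rot: [3.141, 0.001, 2.639]
wrist_force: [-1.2, 0.5, 6.1]
opening: 0.0332
grasp_force: 25.4
```

>>> move_arm --commands '[[[0,0,0,0,0,0,0.42],[0,0,0,0,0,0,0.45],[0,0,0,0,0,0,0.5],[0,0,0,0,0,0,0.6],[0,0,0,0,0,0,0.7],[0,0,0,0,0,0,0.7],[0,0,0,0,0,0,0.7],[0,0,0,0,0,0,0.7],[0,0,-10,0,0,0,0.7],[0,0,-25,0,0,0,0.7]]]'

```text
time: 29.72
ee_pos: [0.5435, -0.2051, 0.0657]
tool_rot: [-3.141, -0.002, 2.639]
wrist_force: [0.2, 0.2, 0.2]
opening: 0.0597
grasp_force: 0.0
```

>>> move_arm --commands '[[[0,0,-20,0,0,0,0.7],[0,0,-45,0,0,0,0.7],[0,0,-75,0,0,0,0.7],[0,0,-105,0,0,0,0.7],[0,0,-135,0,0,0,0.7],[0,0,-155,0,0,0,0.8],[0,0,-165,0,0,0,0.9],[0,0,-165,0,0,0,0.9],[0,0,-165,0,0,0,0.9],[0,0,-165,0,0,0,0.9]]]'

```text
time: 30.55
ee_pos: [0.5435, -0.2055, 0.2297]
tool_rot: [-3.141, -0.002, 2.639]
wrist_force: [0.2, -0.1, -0.3]
opening: 0.0769
grasp_force: 0.0
```

Run:
```python
from look import *
objs("wrist",[("f1",.5536,-.2892),("f2",.5441,-.2049)],.042)
togo(sense(),.526,.091,.23,2.64)
```

```text
f1 wrist 712 c 0.5531 -0.2887 r 0.018 top 0.0672
f2 wrist 1376 c 0.5442 -0.2039 r 0.0232 top 0.0755
t 30.6 at [ 0.5435 -0.2054  0.2294] [-3.141e+00 -2.000e-03  2.639e+00] q7 0.7 open 0.0768
  shift [158.1 251.4  -0.4] turn [-0.01 -0.02 -0.01]
```

Both frogs stand on their pads. Now the vase.

>>> move_arm --commands '[[[15,24,0,0,0,0,1],[32,51,0,0,0,0,1],[50,80,0,0,0,0,1],[68,109,0,0,0,0,1],[86,138,0,0,0,0,1],[104,166,0,0,0,0,1],[122,194,0,0,0,0,1],[140,223,0,0,0,0,1],[153,243,0,0,0,0,1],[158,251,0,0,0,0,1]]]'

```text
time: 31.43
ee_pos: [0.5253, 0.095, 0.2304]
tool_rot: [3.141, -0.002, 2.645]
wrist_force: [0.1, -0.1, 0.2]
opening: 0.0857
grasp_force: 0.0
```

Run:
```python
from look import *
c=objs("wrist",[("vase",.526,.091)],.044); W=cloud(c)
m=(np.hypot(W[...,0]-.526,W[...,1]-.091)<.04)
for lo,hi in ((.112,.13),(.044,.06),(.06,.075)):
    P=W[m&(W[...,2]>lo)&(W[...,2]<hi)]; print(lo,len(P),cv2.minEnclosingCircle(P[:,:2].astype(np.float32)))
t=camera("top"); W=cloud(t); m=(np.hypot(W[...,0]-.526,W[...,1]-.091)<.04); P=W[m&(W[...,2]>.112)&(W[...,2]<.13)]
if len(P): print("top neck",len(P),cv2.minEnclosingCircle(P[:,:2].astype(np.float32)))
togo(sense(),.526,.091,.052,2.64)
```

```text
vase wrist 2497 c 0.5258 0.0914 r 0.0249 top 0.1225
0.112 902 ((0.526232123374939, 0.09092731028795242), 0.013647932559251785)
0.044 9 ((0.506104588508606, 0.09916360676288605), 0.008568797260522842)
0.06 196 ((0.5258451700210571, 0.0913579910993576), 0.024919236078858376)
t 31.53 at [0.526  0.0925 0.2303] [-3.141e+00 -1.000e-03  2.643e+00] q7 0.2 open 0.0856
  shift [ -0.9  -1.3 178.3] turn [-0.   -0.01  0.03]
```

>>> move_arm --commands '[[[-1,-1,20,0,0,0,1],[-1,-1,45,0,0,0,1],[-1,-1,72,0,0,0,1],[-1,-1,100,0,0,0,1],[-1,-1,125,0,0,0,1],[-1,-1,145,0,0,0,1],[-1,-1,158,0,0,0,1],[-1,-1,167,0,0,0,1],[-1,-1,172,0,0,0,1],[-1,-1,174,0,0,0,1]]]'

```text
time: 32.37
ee_pos: [0.5273, 0.0889, 0.0565]
tool_rot: [-3.141, -0.0, 2.638]
wrist_force: [-0.6, -0.2, 0.4]
opening: 0.0855
grasp_force: 0.0
```

Run:
```python
from look import *
s=sense(); print(s["wrist_force"]); togo(s,.526,.0912,.053,2.64)
```

```text
[-0.56282944 -0.18004851  0.44782003]
t 32.37 at [0.5273 0.0889 0.0565] [-3.141 -0.     2.638] q7 -0.02 open 0.0855
  shift [2.2 1.4 3.5] turn [-0.   -0.   -0.02]
```

>>> move_arm --commands '[[[1,1,1,0,0,0,1],[2,1,3,0,0,0,1],[2,1,3,0,0,0,0.8],[2,1,3,0,0,0,0.7],[2,1,3,0,0,0,0.6],[2,1,3,0,0,0,0.5],[2,1,3,0,0,0,0.4],[2,1,3,0,0,0,0.2],[2,1,3,0,0,0,0],[2,1,3,0,0,0,0]]]' --force 30

```text
time: 33.2
ee_pos: [0.5261, 0.0914, 0.0546]
tool_rot: [3.141, 0.001, 2.639]
wrist_force: [-0.7, -1.0, 5.6]
opening: 0.0482
grasp_force: 30.2
```

>>> move_arm --commands '[[[0,0,0,0,0,0,0],[0,0,0,0,0,0,0],[0,0,-3,0,0,0,0],[0,0,-8,0,0,0,0],[0,0,-16,0,0,0,0],[0,0,-28,0,0,0,0],[0,0,-42,0,0,0,0],[0,0,-56,0,0,0,0],[0,0,-66,0,0,0,0],[0,0,-70,0,0,0,0]]]'

```text
time: 34.03
ee_pos: [0.5267, 0.0918, 0.1263]
tool_rot: [3.14, 0.002, 2.639]
wrist_force: [-0.7, 0.3, -1.6]
opening: 0.0476
grasp_force: 31.2
```

Run:
```python
from look import *
s=sense(); print(s["grasp_force"],s["wrist_force"])
togo(s,.5351,-.1207,.14,2.64)
c=camera("wrist"); cv2.imwrite("pics/w6.png",c["frame"][150:,100:460,::-1])
```

```text
31.227423325181007 [-0.68650866  0.30701741 -1.57235638]
t 34.03 at [0.5267 0.0918 0.1263] [3.140e+00 2.000e-03 2.639e+00] q7 0.07 open 0.0476
  shift [-109.8 -182.1  -13.8] turn [ 0.02  0.02 -0.01]
```

View pics/w6.png

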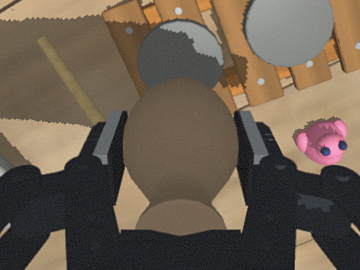

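The vase is held with its axis in line, centred at crop (180,165). I'll carry it to the leftmost pad.

>>> move_arm --commands '[[[-6,-10,-3,0,0,0,0],[-17,-28,-6,0,0,0,0],[-31,-51,-10,0,0,0,0],[-46,-76,-14,0,0,0,0],[-61,-101,-14,0,0,0,0],[-76,-126,-14,0,0,0,0],[-90,-149,-14,0,0,0,0],[-101,-168,-14,0,0,0,0],[-107,-178,-14,0,0,0,0],[-110,-182,-14,0,0,0,0]]]'

```text
time: 34.92
ee_pos: [0.5341, -0.1234, 0.1372]
tool_rot: [-3.141, -0.001, 2.636]
wrist_force: [-0.1, 0.3, -0.1]
opening: 0.0478
grasp_force: 31.3
```

>>> move_arm --commands '[[[0,0,0,0,0,0,0],[0,0,5,0,0,0,0],[0,0,15,0,0,0,0],[0,0,28,0,0,0,0],[0,0,42,0,0,0,0],[0,0,54,0,0,0,0],[0,0,62,0,0,0,0],[0,0,67,0,0,0,0],[0,0,70,0,0,0,0],[0,0,70,0,0,0,0]]]'

```text
time: 35.75
ee_pos: [0.5344, -0.121, 0.0673]
tool_rot: [-3.142, -0.001, 2.639]
wrist_force: [0.3, 0.5, -0.9]
opening: 0.048
grasp_force: 31.3
```

Run:
```python
from look import *
s=sense(); print(s["wrist_force"]); togo(s,.5351,-.1207,.0504,2.64)
```

```text
[ 0.31420119  0.50197964 -0.89091511]
t 35.75 at [ 0.5344 -0.121   0.0673] [-3.142e+00 -1.000e-03  2.639e+00] q7 0.38 open 0.048
  shift [-0.5  0.6 16.9] turn [-0.   -0.01 -0.01]
```

>>> move_arm --commands '[[[0,1,4,0,0,0,0],[0,1,9,0,0,0,0],[0,1,13,0,0,0,0],[0,1,15,0,0,0,0],[0,1,16,0,0,0,0],[0,1,16,0,0,0,0],[0,1,16,0,0,0,0],[0,1,16,0,0,0,0],[0,1,16,0,0,0,0],[0,1,16,0,0,0,0]]]'

```text
time: 36.58
ee_pos: [0.5351, -0.1203, 0.052]
tool_rot: [3.141, 0.0, 2.639]
wrist_force: [-0.5, -0.3, -1.3]
opening: 0.0477
grasp_force: 31.3
```

>>> move_arm --commands '[[[0,0,0.5,0,0,0,0],[0,0,1,0,0,0,0],[0,0,1.5,0,0,0,0],[0,0,2,0,0,0,0],[0,0,2,0,0,0,0],[0,0,2,0,0,0,0],[0,0,2,0,0,0,0],[0,0,2,0,0,0,0],[0,0,2,0,0,0,0],[0,0,2,0,0,0,0]]]'

```text
time: 37.42
ee_pos: [0.5351, -0.1203, 0.0507]
tool_rot: [-3.141, 0.001, 2.639]
wrist_force: [-2.8, -0.7, 7.1]
opening: 0.048
grasp_force: 32.0
```

Contact. Release and rise straight up.

>>> move_arm --commands '[[[0,0,0,0,0,0,0.58],[0,0,0,0,0,0,0.62],[0,0,0,0,0,0,0.66],[0,0,0,0,0,0,0.72],[0,0,0,0,0,0,0.78],[0,0,0,0,0,0,0.8],[0,0,0,0,0,0,0.8],[0,0,0,0,0,0,0.8],[0,0,-5,0,0,0,0.8],[0,0,-15,0,0,0,0.8]]]'

```text
time: 38.25
ee_pos: [0.5344, -0.1203, 0.0646]
tool_rot: [-3.141, -0.002, 2.639]
wrist_force: [0.1, 0.6, -0.4]
opening: 0.0682
grasp_force: 0.0
```

>>> move_arm --commands '[[[0,0,-15,0,0,0,0.8],[0,0,-35,0,0,0,0.8],[0,0,-60,0,0,0,0.8],[0,0,-90,0,0,0,0.8],[0,0,-120,0,0,0,0.8],[0,0,-150,0,0,0,0.8],[0,0,-175,0,0,0,0.8],[0,0,-190,0,0,0,0.8],[0,0,-190,0,0,0,0.8],[0,0,-190,0,0,0,0.8]]]'

```text
time: 39.08
ee_pos: [0.5352, -0.12, 0.2561]
tool_rot: [3.141, 0.002, 2.639]
wrist_force: [1.0, 0.3, -0.8]
opening: 0.0684
grasp_force: 0.0
```

Run:
```python
from look import *
L=[("pot",.5628,-.3739),("f1",.5536,-.2892),("f2",.5441,-.2049),("vase",.5351,-.1207)]
objs("wrist",L,.042); c=objs("scene",L,.042)
cv2.imwrite("pics/end.png",cv2.resize(c["frame"][110:230,250:400],None,fx=4,fy=4)[:,:,::-1])
```

```text
pot wrist 2416 c 0.562 -0.3719 r 0.0288 top 0.083
f1 wrist 570 c 0.5521 -0.2883 r 0.0177 top 0.0676
f2 wrist 1095 c 0.5439 -0.2038 r 0.0234 top 0.0759
vase wrist 2047 c 0.5342 -0.1195 r 0.0244 top 0.1186
pot scene 337 c 0.561 -0.374 r 0.0315 top 0.0843
f1 scene 80 c 0.5505 -0.2925 r 0.03 top 0.0674
f2 scene 146 c 0.535 -0.1991 r 0.0262 top 0.0789
vase scene 362 c 0.5321 -0.1143 r 0.0297 top 0.1199
```

View pics/end.png

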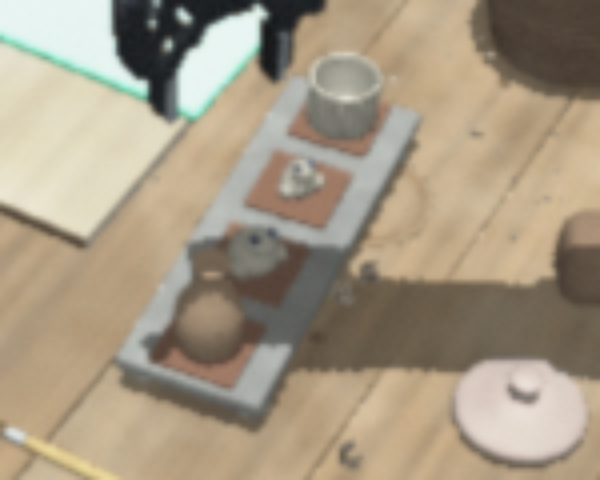

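All four stand upright in the middle of their pads: pot (345,95), small frog (300,180), big frog (257,250), vase (208,320). The gripper is clear of them.

```bash
python3 -c "
from plant import *
print(job_done())"
```

```text
the job is handed in; nothing more can be done
None
```

The job is handed in: the pot, small frog, big frog and vase stand upright on the shelf pads from right to left, the reverse of their rack order, each measured within about 2–3 mm of its pad's centre, after about 39 s.

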